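Load the tin mixer behind its interlocked levers

ROBOT

A 6-joint arm with a two-finger parallel gripper is mounted at the origin on the work surface. World frame = base frame: x ahead of the robot, y to its left, z up, the work surface at z = 0. Lengths are in m, angles in rad, forces in N, time in s.
With the tool pointing down it reaches from about 0.275 to 0.775 m from the base axis. Payload 14.6 kg.
Tool frame: the origin (TCP) lies at the very end of the fingers, on their centre line; the grasp point (between the pads) lies 19 mm behind it; z points along the fingers, y is the line along which they close (so a half turn about z gives the same grasp; the last joint's range is limited). The gripper opens to 85 mm and grips with 20 to 120 N. Pads are 22 mm wide; open, the fingers measure 114 mm over their backs; the gripper's body (76 mm by 85 mm) begins 54 mm behind the grasp point. The pads swing forward as they close: fully open they stand 13 mm farther back than shut.
Start: joints at [1.147, 0.263, -0.048, 1.259, 0, 1.415], TCP at [0.139, 0.506, 0.231] pointing down, gripper open.
Joint ranges: [-2.65, 2.65], [-0.89, 1.7], [-1.18, 1.37], [-2.13, 2.11], [-1.35, 1.29], [-3.14, 3.14]. Speed limits (rad/s): [1.89, 1.89, 2.57, 2.79, 3.14, 3.14].

INTERFACE

Orientations are given as a rotation vector (axis times angle).
In Python, from station import bot gives the robot as it stands.
- The arm moves only by the shell command python3 -m inch 'ROWS' [OPENING]. ROWS is JSON, a list of rows, each a list of 6 numbers: the shift along the tool's x, y, z normalised to -1 to 1, where 1 is 0.02 m, then the turn, a rotation vector about the tool's x, y, z normalised to -1 to 1, where 1 is pi/2 rad. In form: [[dx, dy, dz, ax, ay, az], ...]. A call has 1 to 20 rows; each row shifts and turns the commanded pose from where the row before left it, along the tool's axes as they then stand; what a row does not reach is not made up. A row lasts 1/10 s, in which the tool goes at most 50 mm and 8.59 degrees, less where a joint would pass 70% of its speed; a pose out of reach is approached as far as the arm can. A call with a number of a shift or a turn outside -1 to 1 is refused whole. A call with a gripper value outside its range is refused whole. OPENING is the closure, from -1 (fully open) to 1 (shut), set as the call begins (- or left out, the last holds). The fingers move at their own pace and stop on an object; the grip force is fixed at half the most. Time passes only in rows, so rows that do not move let the fingers close. It gives the time, the measured TCP pose, the force, the opening and the grip force at its end, in the units of the state.
- bot.get_state(): the state, without advancing time (a new reading comes with each control period).
- bot.read_camera(name): name is "scene" or "top"; returns a dict with "color" (420x560x3 uint8, blue, green, red), "fx", "fy", "cx", "cy" (pixels), "origin" and "orientation" of the camera in the world. Camera axes: x right, y down, z forward; pixel columns grow to the right and rows downward; lengths in m; the calibration is good to about 2 mm. A picture is of the moment at which its call begins. There is no depth.
- bot.finish_job(): hands the job in; it is judged then, once.
Trained networks look in a picture, given as the dict that the camera call returned (one of the last four; its "shot" number tells which), for a name from the list of things; names that differ only in an ending like _2 or _b are one class to them, and where a whole thing is asked for, a point or a joint stands for the part that bears it (a point fixed in the world has none). Each returns a list of dicts, best first, with "conf" (0 to 1); they miss things now and then, are a little off and sometimes report something else, mostly with a low value. They report only what shows in the picture. A call takes as long as a camera call. They do not tell look-alikes from the thing itself.
- bot.recognise(picture, thing): "centre" ([x, y, z] in m, in the coordinates of the camera as it stood for that picture, good to about 4 mm: the middle of the surface that is visible of it).
- bot.pinpoint(picture, thing): "centre" ([x, y, z] in m, in the coordinates of the camera as it stood for that picture, good to about 4 mm: a listed point, or the origin of a listed thing).
The state is a dict: "time_s": time; "joints": joint angles; "joint_vel": joint speeds; "tau": joint torques, N m; "position": TCP position; "orientation": TCP orientation; "contact_force": force on the tool from outside, world axes, zero at the start; "wrist_torque": the same for the moment, N m; "opening": opening from 0.0 (shut) to 1.0 (fully open); "gripper_force": force on a finger pad.
Only numpy, scipy, OpenCV 4.12 (cv2) and the standard library are available. Lean on these libraries where they do the work, as an engineer would, in place of code of your own. Each camera call takes 0.05 s, during which the arm holds its last target. There are 200 camera calls.

TASK

The tin mixer has been left set: first release all three levers of its bank by swinging them towards the robot, in whatever order the interlock allows, never forcing one that is blocked. Then stand every stain tin on the bench (there are three or four) gently upright on the mixer's rubber mat, wholly on it, and only then set all three levers again by swinging them fully away from the robot. Leave everything else where it is.

Things in the scene. Friction and masses are not known exactly. Their poses are not given: they have to be found in the camera images.
- deck: vibrating mixer, fixed: a low grey machine with a flat square plate 260 x 260 mm covered by a black rubber mat (no rim), mat 60 mm above the bench; origin at the centre of its underside, z up. It may stand left or right of the tins, turned up to 0.25 rad; the plate's edges run along its x and y
- deck_top (a point): centre of the mixer's mat, on its surface; axes as deck
- bank: lever bank, fixed: dark plinth 150 (x) x 250 (y) x 40 mm carrying three identical levers side by side, 75 mm apart along its y; origin at the centre of its underside; its x is the direction in which the levers are set (away from the robot). It stands on the other side of the tins from the mixer, turned up to 0.25 rad
- lever_p (a joint): angle of one of three like levers, rad: 0 = released (leans 0.5 rad from upright towards the robot), 1.0 = set (leans 0.5 rad away from it), hard stops at both, starts near 1; takes 2 to 3 N at the ball to move and stays where it is left. It is interlocked with the others (see bank_top)
- lever_p_tip (a point): centre of the black ball, 26 mm across, on the end of lever_p, which stands alone above its block; it swings at 90 mm about a hinge along the bank's y, 62 mm above the bench. Its rod is 10 mm thick
- lever_p_base: grey block that carries lever_p, fixed on the bank: 80 (x) x 52 (y) mm, its top 65 mm above the bench (round hinge boss to 77 mm); origin at the centre of its underside, axes as the bank's
- lever_q (a joint): angle of one of three like levers, rad: 0 = released (leans 0.5 rad from upright towards the robot), 1.0 = set (leans 0.5 rad away from it), hard stops at both, starts near 1; takes 2 to 3 N at the ball to move and stays where it is left. It is interlocked with the others (see bank_top)
- lever_q_tip (a point): centre of the black ball, 26 mm across, on the end of lever_q, which stands alone above its block; it swings at 90 mm about a hinge along the bank's y, 62 mm above the bench. Its rod is 10 mm thick
- lever_q_base: grey block that carries lever_q, fixed on the bank: 80 (x) x 52 (y) mm, its top 65 mm above the bench (round hinge boss to 77 mm); origin at the centre of its underside, axes as the bank's
- lever_r (a joint): angle of one of three like levers, rad: 0 = released (leans 0.5 rad from upright towards the robot), 1.0 = set (leans 0.5 rad away from it), hard stops at both, starts near 1; takes 2 to 3 N at the ball to move and stays where it is left. It is interlocked with the others (see bank_top)
- lever_r_tip (a point): centre of the black ball, 26 mm across, on the end of lever_r, which stands alone above its block; it swings at 90 mm about a hinge along the bank's y, 62 mm above the bench. Its rod is 10 mm thick
- lever_r_base: grey block that carries lever_r, fixed on the bank: 80 (x) x 52 (y) mm, its top 65 mm above the bench (round hinge boss to 77 mm); origin at the centre of its underside, axes as the bank's
- bank_top (a point): centre of the plinth top. Levers are chained inside in an unmarked order (their places in the row change from start to start): each can be set only once the one before it is set (past 0.9 rad), and released only once the one after it is released (under 0.12). One can always move. A blocked lever gives 0.1 to 0.2 rad, then stops hard, whatever the push: try another
- tin_a: closed stain tin, plain steel cylinder with a paper label, 60 mm across, 75 mm high, about 0.3 kg; origin at the centre of its underside, z up; stands on the bench between mixer and bank. May be absent (None)
- tin_b: closed stain tin, plain steel cylinder with a paper label, 60 mm across, 75 mm high, about 0.3 kg; origin at the centre of its underside, z up; stands on the bench between mixer and bank. May be absent (None)
- tin_c: closed stain tin, plain steel cylinder with a paper label, 50 mm across, 55 mm high, about 0.16 kg; origin at the centre of its underside, z up; stands on the bench between mixer and bank. May be absent (None)
- tin_d: closed stain tin, plain steel cylinder with a paper label, 50 mm across, 55 mm high, about 0.16 kg; origin at the centre of its underside, z up; stands on the bench between mixer and bank. May be absent (None)
- spray_1: white spray can, 52 mm across, 177 mm tall, black cap; origin at the centre of its underside; not part of the job, leave it
- spray_2: white spray can, 52 mm across, 177 mm tall, white cap; origin at the centre of its underside; not part of the job, leave it
- tape_roll: roll of paper tape lying flat, 64 mm across, 24 mm high, among the tins; origin at the centre of its underside; not part of the job, leave it
- glue: white glue bottle, 60 mm across, 170 mm tall; origin at the centre of its underside; not part of the job, leave it
- sanding_block: cork sanding block 100 x 60 x 30 mm; origin at the centre of its underside; not part of the job, leave it
- scraper: scraper 200 mm long, lying along its x; origin under its middle; not part of the job, leave it
Not all that is in view belongs to the job. Leave any green look-alike of the tin_c alone.

How it is judged:
By the outcome, as a careful person would: the job done as asked, in the order asked, and still so for the second after the job is handed in, with the robot touching nothing.
Of tin_a, tin_b, tin_c, tin_d only 3 to 4 are there at a start; the rules pass over those that are not, and their reading is None.
At some moment in a run one of tin_a, tin_b, tin_c, tin_d may be knocked a few centimetres aside while the robot is not near it.
It also fails if it takes over 210 s, if anything falls off the work surface, if the arm or the gripper's body presses on something with over 40 N, if the wrist force passes 120 N, or if a joint passes its speed limit or range.

## Working session

There is one attempt and no reset: what is moved stays moved. The work goes in short steps, Python scripts to look and compute and a shell command to move; the robot and the scene stay as the last step left them, time stands still between calls to the robot, and variables do not carry over. Pictures are saved under pics/ and viewed, at most 14 in all, crops included, and the job is handed in when it is done.

```bash
ls; mkdir -p pics; cat > h.py <<'E'
import numpy as np, cv2
from scipy.spatial.transform import Rotation as R
from station import bot
def rot(o):
    o=np.array(o,float); return o if o.shape==(3,3) else (R.from_quat(o) if o.size==4 else R.from_rotvec(o)).as_matrix()
def w(p,c): return rot(p["orientation"])@np.array(c)+np.array(p["origin"])
def proj(p,x):
    c=rot(p["orientation"]).T@(np.array(x)-np.array(p["origin"])); return (p["fx"]*c[0]/c[2]+p["cx"],p["fy"]*c[1]/c[2]+p["cy"])
def pp(p,t,f=bot.pinpoint,m=0.2):
    for d in f(p,t):
        if d["conf"]>m:
            x=w(p,d["centre"]); print(t,round(d["conf"],2),x.round(3),np.round(proj(p,x)))
def st():
    s=bot.get_state(); print(round(s["time_s"],2),np.round(s["position"],4),np.round(s["orientation"],3),np.round(s["contact_force"],1),s["opening"],np.round(s["joints"],2))
E
python3 - <<'E'
from h import *
st()
for n in ("top","scene"):
    p=bot.read_camera(n); cv2.imwrite(f"pics/{n}0.png",p["color"]); print(n,p["fx"],p["origin"],p["orientation"])
    for t in ("deck_top","bank_top","lever_p_tip","lever_p_base","tin_a","tin_c","spray_1","tape_roll","glue","sanding_block","scraper"): pp(p,t)
E
```

```text
pics
0.0 [0.1393 0.5059 0.2308] [-4.210e-01 -3.113e+00  2.000e-03] [ 0.4  1.5 -0.3] 0.998612659174926 [ 1.15  0.26 -0.05  1.26  0.    1.42]
top 457.167748840032 [4.12940609e-01 4.88988203e-05 1.28442631e+00] [-2.11346517  2.16846797 -0.1216151 ]
deck_top 0.95 [0.504 0.324 0.062] [176. 241.]
deck_top 0.34 [ 0.69 -0.01  0.  ] [299. 175.]
bank_top 0.61 [ 0.469 -0.313  0.037] [413. 248.]
bank_top 0.34 [ 0.511 -0.306  0.146] [420. 229.]
lever_p_tip 0.43 [ 0.509 -0.303  0.143] [418. 230.]
lever_p_base 0.91 [ 0.47  -0.315  0.042] [414. 248.]
lever_p_base 0.36 [0.508 0.326 0.002] [181. 241.]
tin_a 0.94 [ 0.611 -0.066 -0.002] [319. 201.]
tin_a 0.86 [ 0.435  0.077 -0.002] [270. 265.]
tin_a 0.82 [ 0.39  -0.099 -0.   ] [333. 280.]
tin_a 0.75 [ 0.625  0.07  -0.003] [271. 198.]
tin_a 0.73 [0.341 0.131 0.001] [251. 299.]
tin_a 0.72 [ 0.342  0.045 -0.003] [282. 298.]
tin_a 0.52 [ 0.398 -0.01  -0.003] [301. 277.]
tin_a 0.27 [ 0.449 -0.239  0.044] [386. 257.]
tin_c 0.94 [ 0.611 -0.066 -0.002] [319. 201.]
tin_c 0.86 [ 0.435  0.077 -0.002] [270. 265.]
tin_c 0.82 [ 0.39  -0.099 -0.   ] [333. 280.]
tin_c 
[... 1409 characters left out ...]
 0.004] [273. 178.]
tin_c 0.6 [ 0.39  -0.097 -0.002] [215. 201.]
spray_1 0.98 [ 0.762 -0.122  0.   ] [291. 308.]
spray_1 0.86 [ 0.774  0.031 -0.001] [341. 276.]
spray_1 0.46 [ 0.691 -0.011  0.001] [307. 261.]
spray_1 0.22 [ 0.456 -0.241  0.042] [181. 239.]
tape_roll 0.67 [0.525 0.002 0.002] [272. 214.]
glue 0.96 [ 0.742  0.176 -0.001] [372. 236.]
glue 0.56 [ 0.466 -0.313  0.04 ] [159. 259.]
sanding_block 0.59 [ 0.693 -0.013  0.   ] [307. 262.]
sanding_block 0.52 [ 0.763 -0.124  0.002] [291. 309.]
sanding_block 0.48 [ 0.7   -0.24  -0.002] [238. 318.]
sanding_block 0.3 [ 0.524  0.003 -0.001] [272. 214.]
scraper 0.7 [ 0.7   -0.242 -0.   ] [237. 318.]
scraper 0.36 [0.627 0.067 0.001] [314. 228.]
```

```bash
python3 - <<'E'
import cv2
a=cv2.imread("pics/top0.png"); cv2.imwrite("pics/t0c.png",cv2.resize(a[130:330,100:460],None,fx=2.2,fy=2.2,interpolation=3))
a=cv2.imread("pics/scene0.png"); cv2.imwrite("pics/s0c.png",cv2.resize(a[100:350,100:420],None,fx=2.4,fy=2.4,interpolation=3))
E
```

```text
(no output)
```

View pics/t0c.png

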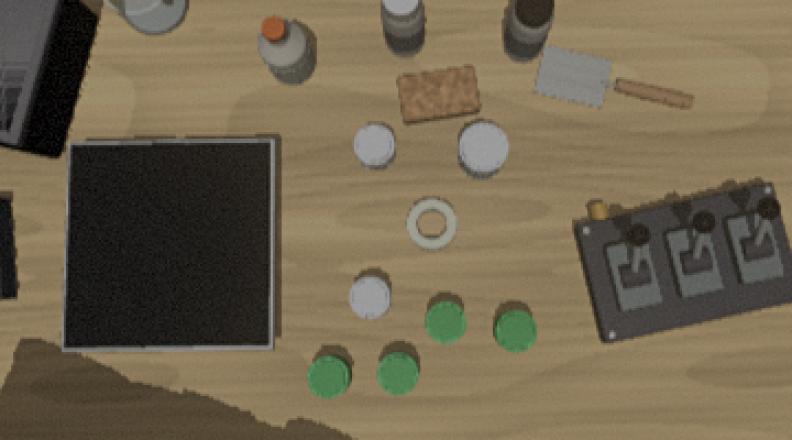

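View pics/s0c.png

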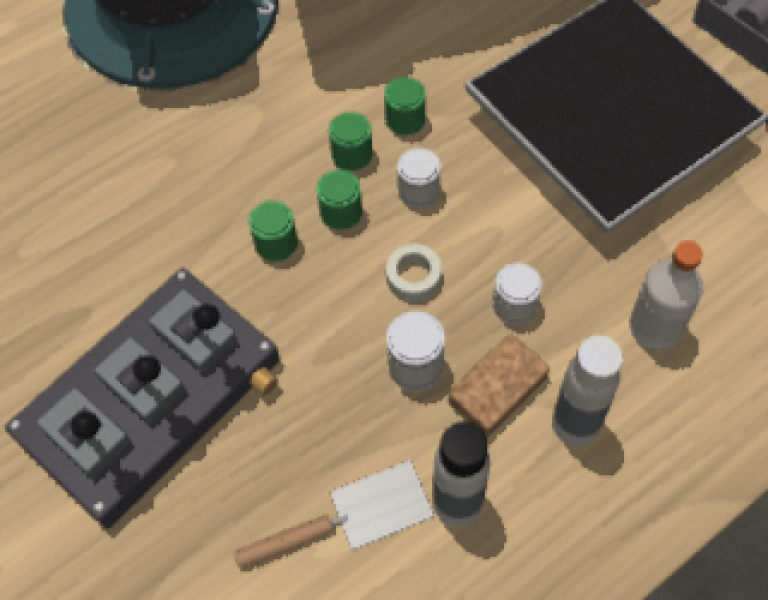

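The pictures show three plain steel tins. In the top crop, the two small ones are at (375,145) and (370,297) and the large one is at (484,147). The four green look-alikes at (445,322), (516,330), (328,376) and (398,373) stay where they are. The crops already confirm this. The lever balls are at (637,234), (703,222) and (768,208).

```bash
cat >> h.py <<'E'
def back(p,u,v,z):
    d=rot(p["orientation"])@np.array([(u-p["cx"])/p["fx"],(v-p["cy"])/p["fy"],1]); o=np.array(p["origin"]); return o+d*(z-o[2])/d[2]
def go(dx,dy,dz=0):
    "world shift -> tool units"
    print("tool rows total:",(rot(bot.get_state()["orientation"]).T@np.array([dx,dy,dz])/0.02).round(2))
def to(x,y,z): q=np.array([x,y,z])-bot.get_state()["position"]; go(*q)
E
python3 - <<'E'
from h import *
p=bot.read_camera("top")
for u,v in ((637,234),(703,222),(768,208)): print(back(p,u/2.2+100,v/2.2+130,.142).round(4))
for u,v in ((70,143),(273,138),(272,348),(64,349)): print(back(p,u/2.2+100,v/2.2+130,.06).round(4))
p=bot.read_camera("scene")
for u,v in ((206,317),(147,369),(85,426)): print(back(p,u/2.4+100,v/2.4+100,.142).round(4))
to(.555,-.21,.2308)
E
```

```text
[ 0.4956 -0.2315  0.142 ]
[ 0.5073 -0.3065  0.142 ]
[ 0.5213 -0.3806  0.142 ]
[0.6331 0.4476 0.06  ]
[0.6322 0.1941 0.06  ]
[0.3755 0.1968 0.06  ]
[0.3802 0.4494 0.06  ]
[ 0.4973 -0.233   0.142 ]
[ 0.5095 -0.3067  0.142 ]
[ 0.5236 -0.3812  0.142 ]
tool rows total: [-2.954e+01 -2.900e+01  2.000e-02]
```

```bash
python3 -m inch '[[0,0,0,0,0,-0.07],[0,0,0,0,0,-0.07],[0,0,0,0,0,-0.07],[0,0,0,0,0,-0.07],[0,0,0,0,0,0]]' 1; python3 - <<'E'
from h import *
st(); b=np.array([.985,.171,0])
q=np.array([.4965,-.232,.23])+.045*b; print(q); to(*q)
E
```

```text
time_s: 1.8
position: [0.1394, 0.5062, 0.2313]
orientation: [0.271, -3.13, 0.0]
contact_force: [-0.6, 0.6, -1.2]
opening: 0.145
gripper_force: 0.0
1.8 [0.1394 0.5062 0.2313] [ 0.271 -3.13   0.   ] [-0.6  0.6 -1.2] 0.14461672993652644 [ 1.15  0.26 -0.05  1.26  0.    0.97]
[ 0.540825 -0.224305  0.23    ]
tool rows total: [-13.49 -39.43   0.06]
```

```bash
M='[-0.337,-0.986,0,0,0,0]'; python3 -m inch '[[-0.337,-0.986,0,0,0,0],[-0.337,-0.986,0,0,0,0],[-0.337,-0.986,0,0,0,0],[-0.337,-0.986,0,0,0,0],[-0.337,-0.986,0,0,0,0],[-0.337,-0.986,0,0,0,0],[-0.337,-0.986,0,0,0,0],[-0.337,-0.986,0,0,0,0],[-0.337,-0.986,0,0,0,0],[-0.337,-0.986,0,0,0,0],[-0.337,-0.986,0,0,0,0],[-0.337,-0.986,0,0,0,0],[-0.337,-0.986,0,0,0,0],[-0.337,-0.986,0,0,0,0],[-0.337,-0.986,0,0,0,0],[-0.337,-0.986,0,0,0,0],[-0.337,-0.986,0,0,0,0],[-0.337,-0.986,0,0,0,0],[-0.337,-0.986,0,0,0,0],[-0.337,-0.986,0,0,0,0]]'
python3 -m inch '[[-0.337,-0.986,0,0,0,0],[-0.337,-0.986,0,0,0,0],[-0.337,-0.986,0,0,0,0],[-0.337,-0.986,0,0,0,0],[-0.337,-0.986,0,0,0,0],[-0.337,-0.986,0,0,0,0],[-0.337,-0.986,0,0,0,0],[-0.337,-0.986,0,0,0,0],[-0.337,-0.986,0,0,0,0],[-0.337,-0.986,0,0,0,0],[-0.337,-0.986,0,0,0,0],[-0.337,-0.986,0,0,0,0],[-0.337,-0.986,0,0,0,0],[-0.337,-0.986,0,0,0,0],[-0.337,-0.986,0,0,0,0],[-0.337,-0.986,0,0,0,0],[-0.337,-0.986,0,0,0,0],[-0.337,-0.986,0,0,0,0],[-0.337,-0.986,0,0,0,0],[-0.337,-0.986,0,0,0,0],[0,0,0,0,0,0]]' || true
python3 - <<'E'
from h import *
st(); b=np.array([.985,.171,0])
to(*(np.array([.4965,-.232,.122])+.045*b))
E
```

```text
time_s: 3.8
position: [0.3397, 0.1396, 0.2314]
orientation: [-0.262, 3.13, 0.0]
contact_force: [1.1, 0.3, 0.3]
opening: -0.0
gripper_force: 0.0
3.8 [0.3397 0.1396 0.2314] [-0.262  3.13   0.   ] [1.1 0.3 0.3] -0.0004903907138795977 [ 0.17 -0.01 -0.37  1.2  -0.   -0.  ]
tool rows total: [ -6.89 -19.62   5.47]validation failed for argument at $...
```

```bash
python3 -m inch '[[-0.345,-0.981,0,0,0,0],[-0.345,-0.981,0,0,0,0],[-0.345,-0.981,0,0,0,0],[-0.345,-0.981,0,0,0,0],[-0.345,-0.981,0,0,0,0],[-0.345,-0.981,0,0,0,0],[-0.345,-0.981,0,0,0,0],[-0.345,-0.981,0,0,0,0],[-0.345,-0.981,0,0,0,0],[-0.345,-0.981,0,0,0,0],[-0.345,-0.981,0,0,0,0],[-0.345,-0.981,0,0,0,0],[-0.345,-0.981,0,0,0,0],[-0.345,-0.981,0,0,0,0],[-0.345,-0.981,0,0,0,0],[-0.345,-0.981,0,0,0,0],[-0.345,-0.981,0,0,0,0],[-0.345,-0.981,0,0,0,0],[-0.345,-0.981,0,0,0,0],[-0.345,-0.981,0,0,0,0]]'
python3 -m inch '[[0,0,0,0,0,0],[0,0,1,0,0,0],[0,0,1,0,0,0],[0,0,1,0,0,0],[0,0,0,0,0,0],[0,0,0,0,0,0]]'
python3 - <<'E'
from h import *
st(); b=np.array([.985,.171,0])
to(*(np.array([.4965,-.232,.122])+.045*b))
E
```

```text
time_s: 5.8
position: [0.5427, -0.2239, 0.2312]
orientation: [0.265, -3.13, -0.0]
contact_force: [0.6, 0.1, 0.1]
opening: -0.001
gripper_force: 0.0
time_s: 6.4
position: [0.5421, -0.2225, 0.1719]
orientation: [0.267, -3.13, -0.0]
contact_force: [1.0, 0.3, 0.3]
opening: -0.001
gripper_force: 0.0
6.4 [ 0.5421 -0.2225  0.1719] [ 0.267 -3.13  -0.   ] [1.  0.3 0.3] -0.0011042086196656115 [-0.53  0.39 -0.02  1.16  0.   -0.7 ]
tool rows total: [ 0.08 -0.08  2.49]
```

```bash
python3 -m inch '[[0,0,0.9,0,0,0],[0,0,0.9,0,0,0],[0,0,0.6,0,0,0],[0.5,0,0,0,0,0],[0.5,0,0,0,0,0],[0.3,0,0,0,0,0],[0.2,0,0,0,0,0],[0,0,0,0,0,0]]'
python3 -m inch '[[0.15,0,0,0,0,0],[0.15,0,0,0,0,0],[0,0,0,0,0,0]]'
python3 -m inch '[[0.1,0,0,0,0,0],[0.1,0,0,0,0,0],[0,0,0,0,0,0]]'
```

```text
time_s: 7.2
position: [0.5126, -0.2284, 0.1243]
orientation: [-0.267, 3.129, -0.002]
contact_force: [1.5, -0.9, 0.8]
opening: -0.001
gripper_force: 0.7
time_s: 7.5
position: [0.5064, -0.2289, 0.1233]
orientation: [0.268, -3.13, 0.0]
contact_force: [2.7, 0.3, 2.0]
opening: 0.001
gripper_force: 1.2
time_s: 7.8
position: [0.5024, -0.2295, 0.1232]
orientation: [0.268, -3.13, -0.0]
contact_force: [2.3, 0.2, 1.4]
opening: -0.0
gripper_force: 1.1
```

```bash
python3 -m inch '[[0.15,0,0,0,0,0],[0.15,0,0,0,0,0],[0,0,0,0,0,0]]'
python3 -m inch '[[0.15,0,0,0,0,0],[0.1,0,0,0,0,0],[0,0,0,0,0,0]]'
```

```text
time_s: 8.1
position: [0.4962, -0.2306, 0.1232]
orientation: [0.268, -3.13, -0.0]
contact_force: [1.7, -0.1, 0.9]
opening: -0.003
gripper_force: 0.5
time_s: 8.4
position: [0.4915, -0.2314, 0.1233]
orientation: [0.268, -3.13, -0.0]
contact_force: [1.1, -0.1, 0.3]
opening: -0.0
gripper_force: 0.5
```

```bash
python3 -m inch '[[0.15,0,0,0,0,0],[0.15,0,0,0,0,0],[0.15,0,0,0,0,0],[0.15,0,0,0,0,0]]'
python3 - <<'E'
from h import *
for n in("top","scene"):
    p=bot.read_camera(n); pp(p,"lever_p_tip",m=.1); a=p["color"]; cv2.imwrite(f"pics/{n}1.png",cv2.resize(a[180:300,340:480] if n=="top" else a[200:310,90:250],None,fx=4,fy=4,interpolation=3))
a=cv2.imread("pics/top1.png");b=cv2.imread("pics/scene1.png")
cv2.imwrite("pics/c1.png",cv2.resize(np.vstack([cv2.resize(a,(640,548)),cv2.resize(b,(640,440))]),(388,600)))
E
```

```text
time_s: 8.8
position: [0.4798, -0.2335, 0.1233]
orientation: [0.268, -3.13, 0.0]
contact_force: [2.8, -0.1, 2.9]
opening: 0.0
gripper_force: 1.2
lever_p_tip 0.64 [ 0.626  0.072 -0.   ] [270. 197.]
lever_p_tip 0.66 [ 0.508 -0.307  0.14 ] [161. 254.]
lever_p_tip 0.49 [0.508 0.322 0.059] [356. 141.]
lever_p_tip 0.3 [ 0.527 -0.382  0.141] [136. 279.]
```

View pics/c1.png

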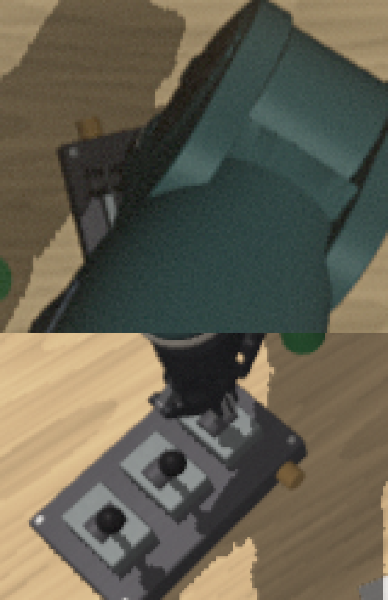

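The left lever moves freely: the finger is already about 33 mm past first contact. The other two are still set, with balls at (172,463) and (110,520) in this view.

```bash
python3 -m inch '[[0.4,0,0,0,0,0],[0.4,0,0,0,0,0],[0.4,0,0,0,0,0],[0.4,0,0,0,0,0],[0.3,0,0,0,0,0],[0.2,0,0,0,0,0],[0.1,0,0,0,0,0],[0,0,0,0,0,0]]'
python3 -m inch '[[0.1,0,0,0,0,0],[0.1,0,0,0,0,0],[0,0,0,0,0,0]]'
```

```text
time_s: 9.8
position: [0.4365, -0.241, 0.1234]
orientation: [0.268, -3.13, 0.0]
contact_force: [1.2, 0.4, 0.9]
opening: 0.002
gripper_force: 0.3
time_s: 10.1
position: [0.4345, -0.2414, 0.1235]
orientation: [-0.269, 3.126, 0.001]
contact_force: [13.4, 4.3, -3.5]
opening: 0.001
gripper_force: 7.0
```

```bash
python3 -m inch '[[-0.4,0,0,0,0,0],[-0.2,0,-1,0,0,0],[0,0,-1,0,0,0],[0,0,-1,0,0,0],[-0.8,-0.6,-0.3,0,0,0],[-0.8,-0.6,0,0,0,0],[-0.8,-0.6,0,0,0,0],[-0.8,-0.6,0,0,0,0],[-0.8,-0.6,0,0,0,0],[-0.7,-0.84,0,0,0,0],[0,0,0,0,0,0],[0,0,1,0,0,0],[0,0,1,0,0,0],[0,0,1,0,0,0],[0,0,0.3,0,0,0],[0,0,0,0,0,0]]'
python3 -m inch '[[0.5,0,0,0,0,0],[0.5,0,0,0,0,0],[0.3,0,0,0,0,0],[0.2,0,0,0,0,0],[0.15,0,0,0,0,0],[0.15,0,0,0,0,0],[0.1,0,0,0,0,0],[0,0,0,0,0,0]]'
python3 - <<'E'
from h import *
p=bot.read_camera("scene");cv2.imwrite("pics/c2.png",cv2.resize(p["color"][200:310,90:250],None,fx=4,fy=4))
p=bot.read_camera("top");pp(p,"tin_a",m=.5)
E
```

```text
time_s: 11.7
position: [0.5497, -0.2988, 0.1229]
orientation: [0.268, -3.129, -0.001]
contact_force: [-0.4, -0.0, 0.7]
opening: -0.002
gripper_force: 0.0
time_s: 12.5
position: [0.5189, -0.3056, 0.1264]
orientation: [-0.271, 3.115, -0.002]
contact_force: [38.3, 13.7, 11.4]
opening: -0.0
gripper_force: 19.9
tin_a 0.79 [ 0.385 -0.096 -0.003] [332. 281.]
tin_a 0.63 [ 0.401 -0.006 -0.   ] [300. 277.]
tin_a 0.58 [0.436 0.078 0.003] [269. 265.]
tin_a 0.57 [ 0.61  -0.068 -0.   ] [319. 201.]
tin_a 0.55 [ 0.509  0.323 -0.   ] [182. 241.]
```

The middle lever is blocked, so I back off and try the right one.

```bash
python3 -m inch '[[-0.8,0,0,0,0,0],[-0.9,0,0,0,0,0],[-0.4,-0.2,0,0,0,0],[0,-0.9,0,0,0,0],[0,-0.9,0,0,0,0],[0,-0.9,0,0,0,0],[0,-0.9,0,0,0,0],[0,0,0,0,0,0],[0,0,0,0,0,0]]'
python3 -m inch '[[0.5,0,0,0,0,0],[0.4,0,0,0,0,0],[0.2,0,0,0,0,0],[0.2,0,0,0,0,0],[0.1,0,0,0,0,0],[0,0,0,0,0,0]]'
python3 -m inch '[[0.1,0,0,0,0,0],[0.1,0,0,0,0,0],[0.1,0,0,0,0,0],[0,0,0,0,0,0]]'
python3 -m inch '[[0.1,0,0,0,0,0],[0.1,0,0,0,0,0],[0,0,0,0,0,0]]'
```

```text
time_s: 13.55
position: [0.5665, -0.3737, 0.123]
orientation: [0.267, -3.13, -0.001]
contact_force: [0.8, 0.2, 1.0]
opening: 0.001
gripper_force: 0.0
time_s: 14.15
position: [0.5395, -0.3783, 0.1236]
orientation: [-0.268, 3.13, -0.001]
contact_force: [1.7, 0.4, 1.2]
opening: 0.002
gripper_force: 1.1
time_s: 14.55
position: [0.5333, -0.3793, 0.1232]
orientation: [0.268, -3.13, -0.0]
contact_force: [2.7, 0.0, 2.0]
opening: -0.001
gripper_force: 1.1
time_s: 14.85
position: [0.5294, -0.38, 0.1232]
orientation: [0.268, -3.13, -0.0]
contact_force: [1.5, -0.2, 1.9]
opening: -0.003
gripper_force: 0.9
```

```bash
python3 -m inch '[[0.1,0,0,0,0,0],[0.1,0,0,0,0,0],[0.15,0,0,0,0,0],[0.15,0,0,0,0,0],[0,0,0,0,0,0]]'
python3 -m inch '[[0.15,0,0,0,0,0],[0.15,0,0,0,0,0],[0,0,0,0,0,0]]'
```

```text
time_s: 15.35
position: [0.5193, -0.3817, 0.1232]
orientation: [0.268, -3.13, -0.0]
contact_force: [1.0, 0.8, 0.1]
opening: -0.001
gripper_force: 0.3
time_s: 15.65
position: [0.5135, -0.3828, 0.1233]
orientation: [0.268, -3.13, -0.0]
contact_force: [1.0, 0.5, 0.6]
opening: -0.001
gripper_force: 0.3
```

```bash
python3 -m inch '[[0.4,0,0,0,0,0],[0.4,0,0,0,0,0],[0.4,0,0,0,0,0],[0.4,0,0,0,0,0],[0.4,0,0,0,0,0],[0.3,0,0,0,0,0],[0.2,0,0,0,0,0],[0.1,0,0,0,0,0],[0,0,0,0,0,0]]'
python3 -m inch '[[0.1,0,0,0,0,0],[0.1,0,0,0,0,0],[0,0,0,0,0,0]]'
```

```text
time_s: 16.55
position: [0.4639, -0.3913, 0.1235]
orientation: [-0.269, 3.127, 0.001]
contact_force: [12.1, 2.3, -2.3]
opening: 0.002
gripper_force: 5.8
time_s: 16.85
position: [0.4634, -0.3914, 0.1236]
orientation: [-0.272, 3.12, 0.002]
contact_force: [37.2, 8.8, -8.4]
opening: -0.004
gripper_force: 17.5
```

```bash
python3 -m inch '[[-0.4,0,0,0,0,0],[-0.2,0,-1,0,0,0],[0,0,-1,0,0,0],[0,0,-1,0,0,0],[-0.8,0.6,-0.3,0,0,0],[-0.8,0.6,0,0,0,0],[-0.8,0.6,0,0,0,0],[-0.8,0.6,0,0,0,0],[-0.8,0.6,0,0,0,0],[-0.6,0.8,0,0,0,0],[0,0,0,0,0,0],[0,0,1,0,0,0],[0,0,1,0,0,0],[0,0,1,0,0,0],[0,0,0.3,0,0,0],[0,0,0,0,0,0]]'
python3 -m inch '[[0.5,0,0,0,0,0],[0.5,0,0,0,0,0],[0.2,0,0,0,0,0],[0.2,0,0,0,0,0],[0.2,0,0,0,0,0],[0.2,0,0,0,0,0],[0.2,0,0,0,0,0],[0,0,0,0,0,0]]'
```

```text
time_s: 18.45
position: [0.5476, -0.2999, 0.1229]
orientation: [0.267, -3.129, -0.001]
contact_force: [-0.8, -0.4, -0.0]
opening: 0.002
gripper_force: 0.0
time_s: 19.25
position: [0.5083, -0.3065, 0.1232]
orientation: [0.268, -3.13, -0.0]
contact_force: [-0.5, -0.7, 0.1]
opening: 0.001
gripper_force: 0.2
```

```bash
python3 -m inch '[[0.4,0,0,0,0,0],[0.4,0,0,0,0,0],[0.4,0,0,0,0,0],[0.4,0,0,0,0,0],[0.4,0,0,0,0,0],[0.4,0,0,0,0,0],[0.2,0,0,0,0,0],[0.1,0,0,0,0,0],[0.1,0,0,0,0,0],[0.1,0,0,0,0,0],[0,0,0,0,0,0]]'
python3 -m inch '[[0.1,0,0,0,0,0],[0.05,0,0,0,0,0],[0,0,0,0,0,0]]'
python3 -m inch '[[-0.3,0,0,0,0,0],[-0.2,0,-1,0,0,0],[0,0,-1,0,0,0],[0,0,-1,0,0,0],[0,0,-1,0,0,0],[0,1,-0.4,0,0,0],[0,1,0,0,0,0],[0,1,0,0,0,0],[0,1,0,0,0,0],[0,1,0,0,0,0],[0,1,0,0,0,0],[0,0,0,0,0,0]]' -1
python3 - <<'E'
from h import *
p=bot.read_camera("top");print(back(p,484/2.2+100,147/2.2+130,.075).round(3),back(p,375/2.2+100,145/2.2+130,.055).round(3),back(p,370/2.2+100,297/2.2+130,.055).round(3))
pp(p,"tin_a",m=.3); cv2.imwrite("pics/t3.png",cv2.resize(p["color"][130:330,100:460],None,fx=2.2,fy=2.2,interpolation=3))
p=bot.read_camera("scene");pp(p,"tin_a",m=.3); cv2.imwrite("pics/s3.png",cv2.resize(p["color"][100:350,100:420],None,fx=2.4,fy=2.4,interpolation=3))
st(); to(.613,-.068,.2)
E
```

```text
time_s: 20.35
position: [0.4517, -0.3163, 0.1233]
orientation: [0.268, -3.13, 0.0]
contact_force: [1.3, 0.4, -0.5]
opening: -0.0
gripper_force: 0.7
time_s: 20.65
position: [0.4495, -0.3168, 0.1234]
orientation: [-0.269, 3.128, 0.0]
contact_force: [7.5, 1.9, -1.0]
opening: -0.005
gripper_force: 3.4
time_s: 21.85
position: [0.4376, -0.1943, 0.2115]
orientation: [0.271, -3.13, -0.001]
contact_force: [0.1, -0.6, 0.5]
opening: 1.001
gripper_force: 0.0
[ 0.611 -0.066  0.075] [0.621 0.068 0.055] [0.434 0.078 0.055]
tin_a 0.88 [0.341 0.132 0.002] [250. 300.]
tin_a 0.87 [ 0.436  0.072 -0.002] [271. 265.]
tin_a 0.78 [ 0.637 -0.079 -0.   ] [323. 192.]
tin_a 0.74 [ 0.339  0.047 -0.002] [281. 300.]
tin_a 0.6 [ 0.39  -0.099 -0.001] [333. 280.]
tin_a 0.54 [ 0.399 -0.008 -0.003] [301. 277.]
tin_a 0.96 [ 0.398 -0.015  0.   ] [240. 187.]
tin_a 0.85 [ 0.341  0.13  -0.004] [268. 150.]
tin_a 0.83 [ 0.39  -0.098 -0.001] [215. 201.]
tin_a 0.64 [0.626 0.069 0.003] [314. 227.]
tin_a 0.64 [0.342 0.045 0.   ] [246. 164.]
22.05 [ 0.4384 -0.1971  0.2113] [-0.268  3.13  -0.   ] [-0.3 -0.2  0.1] 1.0013672031174363 [-0.59  0.19 -0.2   1.18 -0.   -0.76]
tool rows total: [-9.7   4.88  0.56]
```

View pics/s3.png

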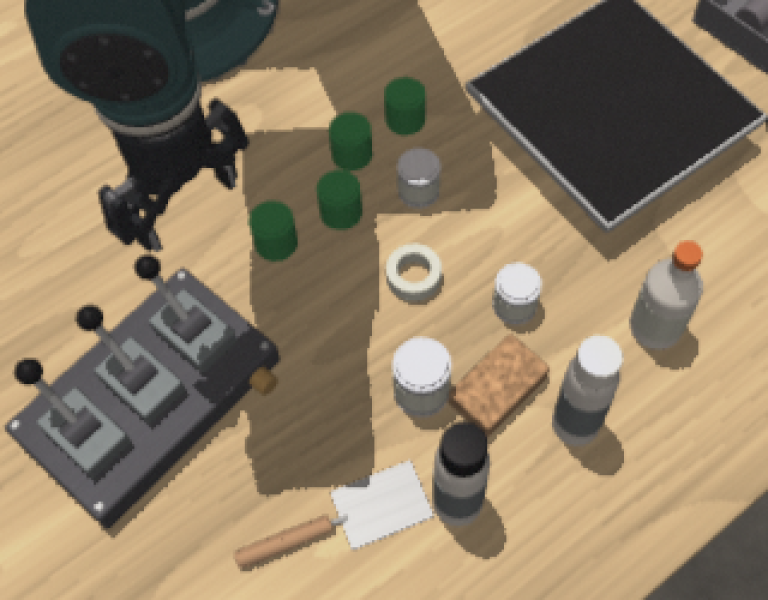

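All three levers now lean towards the robot, with balls at (147,267), (90,318) and (28,371). The large tin has been knocked next to the cork block and its lid is now at crop (422,361).

```bash
python3 - <<'E'
from h import *
p=bot.read_camera("scene");x=back(p,422/2.4+100,361/2.4+100,.075); print(x.round(3))
to(.638,-.0785,.2)
E
```

```text
[ 0.641 -0.077  0.075]
tool rows total: [-10.84   4.16   0.56]
```

View pics/t3.png

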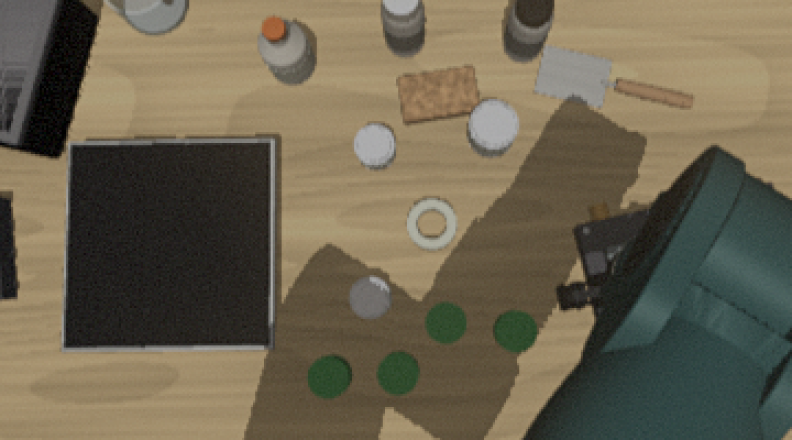

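```bash
python3 -m inch '[[-0.985,0.378,0,0,0,0],[-0.985,0.378,0,0,0,0],[-0.985,0.378,0,0,0,0],[-0.985,0.378,0,0,0,0],[-0.985,0.378,0,0,0,0],[-0.985,0.378,0,0,0,0],[-0.985,0.378,0,0,0,0],[-0.985,0.378,0,0,0,0],[-0.985,0.378,0,0,0,0],[-0.985,0.378,0,0,0,0],[-0.985,0.378,0,0,0,0],[0,0,0.7,0,0,-0.09],[0,0,0,0,0,-0.09],[0,0,0,0,0,0]]'
python3 - <<'E'
from h import *
to(.638,-.0785,.025); print(rot(bot.get_state()["orientation"]).round(2).tolist())
E
```

```text
time_s: 23.5
position: [0.6377, -0.0784, 0.1965]
orientation: [0.709, -3.059, -0.001]
contact_force: [1.1, 0.2, 0.4]
opening: 0.999
gripper_force: 0.0
tool rows total: [-0.02 -0.01  8.58]
[[-0.9, -0.44, -0.0], [-0.44, 0.9, 0.0], [0.0, 0.0, -1.0]]
```

```bash
python3 -m inch '[[0,0,1,0,0,0],[0,0,1,0,0,0],[0,0,1,0,0,0],[0,0,1,0,0,0],[0,0,1,0,0,0],[0,0,0.8,0,0,0],[0,0,0.8,0,0,0],[0,0,0.6,0,0,0],[0,0,0.6,0,0,0],[0,0,0.5,0,0,0],[0,0,0.2,0,0,0],[0,0,0,0,0,0]]'
python3 -m inch '[[0,0,0,0,0,0],[0,0,0,0,0,0],[0,0,0,0,0,0],[0,0,0,0,0,0],[0,0,0,0,0,0],[0,0,0,0,0,0],[0,0,0,0,0,0],[0,0,0,0,0,0]]' 1
python3 -m inch '[[0,0,-0.3,0,0,0],[0,0,-0.5,0,0,0],[0,0,-1,0,0,0],[0,0,-1,0,0,0],[0,0,-1,0,0,0],[0,0,-1,0,0,0],[0,0,-1,0,0,0],[0,0,-1,0,0,0],[0,0,-1,0,0,0],[0,0,0,0,0,0]]'
python3 - <<'E'
from h import *
to(.570,.255,.19)
E
```

```text
time_s: 24.7
position: [0.6375, -0.078, 0.0269]
orientation: [0.706, -3.061, -0.0]
contact_force: [-0.5, 0.3, -1.1]
opening: 1.004
gripper_force: 0.0
time_s: 25.5
position: [0.6381, -0.0782, 0.0283]
orientation: [-0.706, 3.06, -0.001]
contact_force: [-0.9, -0.6, 5.3]
opening: 0.687
gripper_force: 64.3
time_s: 26.5
position: [0.6386, -0.0782, 0.1864]
orientation: [-0.706, 3.057, -0.003]
contact_force: [0.2, -0.1, -3.5]
opening: 0.686
gripper_force: 65.3
tool rows total: [-4.22 16.48 -0.21]
```

```bash
python3 -m inch '[[-0.286,0.935,0,0,0,0],[-0.286,0.935,0,0,0,0],[-0.286,0.935,0,0,0,0],[-0.286,0.935,0,0,0,0],[-0.286,0.935,0,0,0,0],[-0.286,0.935,0,0,0,0],[-0.286,0.935,0,0,0,0],[-0.286,0.935,0,0,0,0],[-0.286,0.935,0,0,0,0],[-0.286,0.935,0,0,0,0],[-0.286,0.935,0,0,0,0],[-0.286,0.935,0,0,0,0],[-0.286,0.935,0,0,0,0],[-0.286,0.935,0,0,0,0],[-0.286,0.935,0,0,0,0],[-0.286,0.935,0,0,0,0],[-0.286,0.935,0,0,0,0],[-0.286,0.935,0,0,0,0],[-0.286,0.935,0,0,0,0],[-0.286,0.935,0,0,0,0]]'
python3 -m inch '[[-0.286,0.935,0,0,0,0],[-0.286,0.935,0,0,0,0],[-0.286,0.935,0,0,0,0],[-0.286,0.935,0,0,0,0],[0,0,0,0,0,0],[0,0,0,0,0,0]]'
python3 - <<'E'
from h import *
to(.565,.385,.0885)
E
```

```text
time_s: 28.5
position: [0.5752, 0.3102, 0.1829]
orientation: [0.708, -3.06, 0.0]
contact_force: [-0.9, -0.3, -3.8]
opening: 0.689
gripper_force: 65.5
time_s: 29.1
position: [0.5641, 0.3862, 0.183]
orientation: [0.708, -3.061, 0.0]
contact_force: [-1.2, -0.0, -3.0]
opening: 0.692
gripper_force: 65.7
tool rows total: [-0.01 -0.07  4.73]
```

```bash
python3 -m inch '[[0,0,1,0,0,0],[0,0,1,0,0,0],[0,0,1,0,0,0],[0,0,0.7,0,0,0],[0,0,0.4,0,0,0],[0,0,0.2,0,0,0],[0,0,0.1,0,0,0],[0,0,0.1,0,0,0],[0,0,0,0,0,0]]'
python3 -m inch '[[0,0,0.1,0,0,0],[0,0,0.05,0,0,0],[0,0,0,0,0,0]]'
```

```text
time_s: 30.0
position: [0.5644, 0.3856, 0.0936]
orientation: [-0.707, 3.061, 0.0]
contact_force: [-0.4, -0.0, -3.4]
opening: 0.688
gripper_force: 65.7
time_s: 30.3
position: [0.5642, 0.3855, 0.0902]
orientation: [0.707, -3.061, 0.0]
contact_force: [-1.2, 0.2, -3.0]
opening: 0.688
gripper_force: 65.7
```

```bash
python3 -m inch '[[0,0,0.05,0,0,0],[0,0,0.05,0,0,0],[0,0,0,0,0,0]]'
python3 -m inch '[[0,0,0.04,0,0,0],[0,0,0.04,0,0,0],[0,0,0,0,0,0]]'
```

```text
time_s: 30.6
position: [0.5643, 0.3855, 0.0883]
orientation: [-0.707, 3.061, 0.0]
contact_force: [-0.4, 0.7, -2.7]
opening: 0.69
gripper_force: 65.8
time_s: 30.9
position: [0.5643, 0.3856, 0.0882]
orientation: [-0.706, 3.06, 0.0]
contact_force: [-6.0, -3.4, 14.7]
opening: 0.691
gripper_force: 67.2
```

```bash
python3 -m inch '[[0,0,-0.04,0,0,0],[0,0,0,0,0,0],[0,0,0,0,0,0],[0,0,0,0,0,0],[0,0,0,0,0,0],[0,0,-0.5,0,0,0],[0,0,-1,0,0,0],[0,0,-1,0,0,0],[0,0,-1,0,0,0],[0,0,-1,0,0,0],[0,0,0,0,0,0]]' -1
python3 - <<'E'
from h import *
for n in("top","scene"):
    p=bot.read_camera(n);print(n);pp(p,"tin_a",m=.3);cv2.imwrite(f"pics/{n}4.png",p["color"])
to(.623,.068,.17)
E
```

```text
time_s: 32.0
position: [0.5653, 0.3861, 0.1809]
orientation: [-0.706, 3.057, 0.002]
contact_force: [0.5, 0.2, 0.1]
opening: 1.002
gripper_force: 0.0
top
tin_a 0.94 [0.563 0.386 0.058] [154. 220.]
tin_a 0.86 [ 0.341  0.044 -0.004] [282. 299.]
tin_a 0.86 [ 0.388 -0.101 -0.003] [334. 280.]
tin_a 0.71 [0.436 0.076 0.002] [270. 265.]
tin_a 0.69 [ 0.342  0.132 -0.001] [251. 299.]
tin_a 0.66 [ 0.401 -0.01  -0.001] [301. 276.]
tin_a 0.57 [0.624 0.07  0.001] [271. 198.]
scene
tin_a 0.89 [0.572 0.383 0.06 ] [387. 144.]
tin_a 0.82 [0.432 0.077 0.005] [273. 177.]
tin_a 0.64 [ 0.397 -0.013 -0.002] [241. 187.]
tin_a 0.59 [ 0.34   0.133 -0.   ] [269. 149.]
tin_a 0.58 [ 0.342  0.045 -0.   ] [246. 164.]
tin_a 0.56 [ 0.389 -0.095 -0.002] [216. 200.]
tool rows total: [  4.3  -15.56   0.35]
```

View pics/scene4.png

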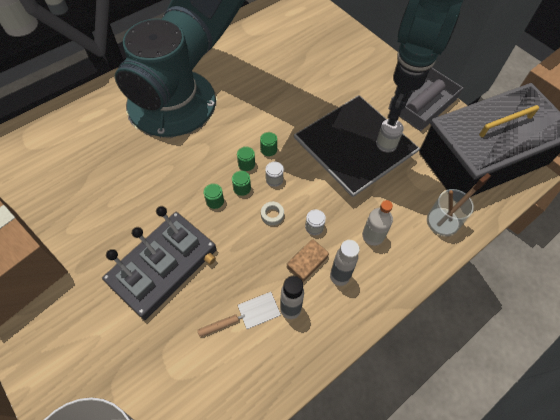

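The tin stands upright on the mat at (390,135). The next one is the small tin at (316,221).

```bash
python3 -m inch '[[0,0,0,0,0,0.08],[0,0,0,0,0,0.08],[0,0,0,0,0,0.08],[0,0,0,0,0,0.08],[0,0,0,0,0,0.08],[0,0,0,0,0,0.08],[0,0,0,0,0,0]]'
python3 - <<'E'
from h import *
to(.623,.069,.17);print(rot(bot.get_state()["orientation"]).round(2).tolist())
E
```

```text
time_s: 32.9
position: [0.5639, 0.3854, 0.1766]
orientation: [-0.473, -3.105, 0.001]
contact_force: [-0.8, -0.2, -0.0]
opening: 1.001
gripper_force: 0.0
tool rows total: [ -7.53 -14.22   0.34]
[[-0.95, 0.3, -0.0], [0.3, 0.95, -0.0], [0.0, -0.0, -1.0]]
```

```bash
python3 -m inch '[[-0.47,-0.889,0,0,0,0],[-0.47,-0.889,0,0,0,0],[-0.47,-0.889,0,0,0,0],[-0.47,-0.889,0,0,0,0],[-0.47,-0.889,0,0,0,0],[-0.47,-0.889,0,0,0,0],[-0.47,-0.889,0,0,0,0],[-0.47,-0.889,0,0,0,0],[-0.47,-0.889,0,0,0,0],[-0.47,-0.889,0,0,0,0],[-0.47,-0.889,0,0,0,0],[-0.47,-0.889,0,0,0,0],[-0.47,-0.889,0,0,0,0],[-0.47,-0.889,0,0,0,0],[-0.47,-0.889,0,0,0,0],[-0.47,-0.889,0,0,0,0],[0,0,0,0,0,0]]'
python3 - <<'E'
from h import *
p=bot.read_camera("scene");pp(p,"tin_a",m=.3);to(.623,.069,.016)
E
```

```text
time_s: 34.6
position: [0.6239, 0.066, 0.1775]
orientation: [0.473, 3.106, -0.001]
contact_force: [0.3, 0.5, -0.4]
opening: 1.001
gripper_force: 0.0
tin_a 0.96 [0.573 0.384 0.062] [387. 144.]
tin_a 0.83 [0.625 0.07  0.   ] [314. 227.]
tin_a 0.73 [ 0.398 -0.012 -0.   ] [241. 187.]
tin_a 0.66 [ 0.387 -0.097 -0.004] [214. 201.]
tin_a 0.64 [0.433 0.077 0.002] [273. 178.]
tin_a 0.63 [ 0.342  0.13  -0.003] [269. 150.]
tin_a 0.56 [0.341 0.045 0.001] [246. 164.]
tool rows total: [0.04 0.03 8.08]
```

```bash
python3 -m inch '[[0,0.1,1,0,0,0],[0,0,1,0,0,0],[0,0,1,0,0,0],[0,0,1,0,0,0],[0,0,1,0,0,0],[0,0,0.8,0,0,0],[0,0,0.8,0,0,0],[0,0,0.6,0,0,0],[0,0,0.5,0,0,0],[0,0,0.2,0,0,0],[0,0,0,0,0,0]]'
python3 -m inch '[[0,0,0,0,0,0],[0,0,0,0,0,0],[0,0,0,0,0,0],[0,0,0,0,0,0],[0,0,0,0,0,0],[0,0,0,0,0,0],[0,0,0,0,0,0],[0,0,0,0,0,0]]' 1
python3 -m inch '[[0,0,-0.3,0,0,0],[0,0,-0.5,0,0,0],[0,0,-1,0,0,0],[0,0,-1,0,0,0],[0,0,-1,0,0,0],[0,0,-1,0,0,0],[0,0,-1,0,0,0],[0,0,-1,0,0,0],[0,0,-1,0,0,0],[0,0,0,0,0,0]]'
python3 - <<'E'
from h import *
to(.57,.265,.18)
E
```

```text
time_s: 35.8
position: [0.6243, 0.0713, 0.0192]
orientation: [-0.469, -3.106, 0.0]
contact_force: [0.3, -0.1, 0.3]
opening: 1.0
gripper_force: 0.0
time_s: 36.6
position: [0.6248, 0.0712, 0.0204]
orientation: [0.47, 3.105, 0.0]
contact_force: [-2.2, 0.6, 7.0]
opening: 0.567
gripper_force: 61.8
time_s: 37.6
position: [0.6255, 0.0712, 0.1786]
orientation: [0.469, 3.102, 0.001]
contact_force: [0.0, -0.6, -1.7]
opening: 0.567
gripper_force: 62.2
tool rows total: [ 5.52  8.44 -0.08]
```

```bash
python3 -m inch '[[0.55,0.84,0,0,0,0],[0.55,0.84,0,0,0,0],[0.55,0.84,0,0,0,0],[0.55,0.84,0,0,0,0],[0.55,0.84,0,0,0,0],[0.55,0.84,0,0,0,0],[0.55,0.84,0,0,0,0],[0.55,0.84,0,0,0,0],[0.55,0.84,0,0,0,0],[0.55,0.84,0,0,0,0],[0,0,0,0,0,0],[0,0,1,0,0,0],[0,0,1,0,0,0],[0,0,1,0,0,0],[0,0,0.8,0,0,0],[0,0,0.4,0,0,0],[0,0,0.2,0,0,0],[0,0,0.1,0,0,0],[0,0,0,0,0,0]]'
```

```text
time_s: 39.5
position: [0.5693, 0.2642, 0.0858]
orientation: [0.47, 3.106, 0.0]
contact_force: [0.6, -0.8, -1.3]
opening: 0.568
gripper_force: 62.3
```

```bash
python3 -m inch '[[0,0,0.1,0,0,0],[0,0,0.05,0,0,0],[0,0,0.05,0,0,0],[0,0,0,0,0,0]]'
python3 -m inch '[[0,0,0.04,0,0,0],[0,0,0.03,0,0,0],[0,0,0,0,0,0]]'
python3 -m inch '[[0,0,0.02,0,0,0],[0,0,0,0,0,0]]'
```

```text
time_s: 39.9
position: [0.569, 0.2642, 0.0814]
orientation: [-0.47, -3.106, 0.0]
contact_force: [0.2, -0.3, -1.7]
opening: 0.57
gripper_force: 62.3
time_s: 40.2
position: [0.569, 0.2643, 0.0804]
orientation: [0.47, 3.106, 0.0]
contact_force: [-1.9, 0.5, 3.0]
opening: 0.572
gripper_force: 62.7
time_s: 40.4
position: [0.5691, 0.2643, 0.0804]
orientation: [0.47, 3.106, 0.0]
contact_force: [-3.7, -1.7, 8.5]
opening: 0.57
gripper_force: 63.0
```

```bash
python3 -m inch '[[0,0,-0.04,0,0,0],[0,0,0,0,0,0],[0,0,0,0,0,0],[0,0,0,0,0,0],[0,0,0,0,0,0],[0,0,-0.5,0,0,0],[0,0,-1,0,0,0],[0,0,-1,0,0,0],[0,0,-1,0,0,0],[0,0,-1,0,0,0],[0,0,0,0,0,-0.08],[0,0,0,0,0,-0.08],[0,0,0,0,0,-0.08],[0,0,0,0,0,-0.08],[0,0,0,0,0,-0.08],[0,0,0,0,0,-0.08],[0,0,0,0,0,0]]' -1
python3 - <<'E'
from h import *
for n in("top","scene"):
    p=bot.read_camera(n);print(n);pp(p,"tin_a",m=.3)
to(.434,.077,.17)
E
```

```text
time_s: 42.1
position: [0.5691, 0.2643, 0.1712]
orientation: [-0.71, 3.06, 0.0]
contact_force: [0.1, 0.3, 0.2]
opening: 0.998
gripper_force: 0.0
top
tin_a 0.86 [ 0.336  0.047 -0.005] [281. 300.]
tin_a 0.79 [ 0.403 -0.007 -0.002] [300. 276.]
tin_a 0.69 [ 0.434  0.076 -0.002] [270. 265.]
tin_a 0.69 [ 0.39  -0.097  0.001] [333. 280.]
tin_a 0.61 [0.57  0.268 0.056] [197. 216.]
tin_a 0.55 [0.341 0.131 0.001] [251. 299.]
tin_a 0.44 [ 0.429 -0.322  0.141] [428. 262.]
scene
tin_a 0.88 [ 0.395 -0.015 -0.001] [240. 187.]
tin_a 0.83 [0.432 0.076 0.004] [273. 178.]
tin_a 0.83 [ 0.345  0.129 -0.003] [269. 151.]
tin_a 0.73 [0.567 0.263 0.06 ] [355. 165.]
tin_a 0.62 [ 0.389 -0.102 -0.001] [214. 202.]
tin_a 0.6 [0.572 0.382 0.061] [387. 144.]
tin_a 0.57 [ 0.342  0.044 -0.   ] [245. 164.]
tool rows total: [10.16 -5.48  0.03]
```

```bash
python3 -m inch '[[0.924,-0.498,0,0,0,0],[0.924,-0.498,0,0,0,0],[0.924,-0.498,0,0,0,0],[0.924,-0.498,0,0,0,0],[0.924,-0.498,0,0,0,0],[0.924,-0.498,0,0,0,0],[0.924,-0.498,0,0,0,0],[0.924,-0.498,0,0,0,0],[0.924,-0.498,0,0,0,0],[0.924,-0.498,0,0,0,0],[0.924,-0.498,0,0,0,0],[0,0,0,0,0,0],[0,0,0,0,0,0]]'
python3 - <<'E'
from h import *
to(.434,.077,.0185)
E
```

```text
time_s: 43.6
position: [0.4346, 0.0766, 0.1708]
orientation: [-0.703, 3.061, -0.0]
contact_force: [-0.5, 0.1, 0.2]
opening: 0.998
gripper_force: 0.0
tool rows total: [0.02 0.03 7.62]
```

```bash
python3 -m inch '[[0,0,1,0,0,0],[0,0,1,0,0,0],[0,0,1,0,0,0],[0,0,1,0,0,0],[0,0,1,0,0,0],[0,0,0.8,0,0,0],[0,0,0.8,0,0,0],[0,0,0.6,0,0,0],[0,0,0.3,0,0,0],[0,0,0.1,0,0,0],[0,0,0,0,0,0]]'
python3 -m inch '[[0,0,0,0,0,0],[0,0,0,0,0,0],[0,0,0,0,0,0],[0,0,0,0,0,0],[0,0,0,0,0,0],[0,0,0,0,0,0],[0,0,0,0,0,0],[0,0,0,0,0,0]]' 1
python3 -m inch '[[0,0,-0.3,0,0,0],[0,0,-0.5,0,0,0],[0,0,-1,0,0,0],[0,0,-1,0,0,0],[0,0,-1,0,0,0],[0,0,-1,0,0,0],[0,0,-1,0,0,0],[0,0,-1,0,0,0],[0,0,-1,0,0,0],[0,0,0,0,0,0]]'
python3 - <<'E'
from h import *
to(.445,.305,.18)
E
```

```text
time_s: 44.7
position: [0.4346, 0.0769, 0.0186]
orientation: [-0.707, 3.061, 0.0]
contact_force: [-0.0, -1.1, -0.0]
opening: 1.003
gripper_force: 0.0
time_s: 45.5
position: [0.4346, 0.0767, 0.0192]
orientation: [-0.706, 3.06, 0.0]
contact_force: [-2.8, 1.3, 11.5]
opening: 0.571
gripper_force: 60.1
time_s: 46.5
position: [0.4354, 0.0766, 0.1771]
orientation: [-0.706, 3.057, -0.002]
contact_force: [0.3, -0.2, -2.7]
opening: 0.568
gripper_force: 62.2
tool rows total: [-5.44 10.05 -0.14]
```

```bash
python3 -m inch '[[-0.453,0.84,0,0,0,0],[-0.453,0.84,0,0,0,0],[-0.453,0.84,0,0,0,0],[-0.453,0.84,0,0,0,0],[-0.453,0.84,0,0,0,0],[-0.453,0.84,0,0,0,0],[-0.453,0.84,0,0,0,0],[-0.453,0.84,0,0,0,0],[-0.453,0.84,0,0,0,0],[-0.453,0.84,0,0,0,0],[-0.453,0.84,0,0,0,0],[-0.453,0.84,0,0,0,0],[0,0,0,0,0,0],[0,0,1,0,0,0],[0,0,1,0,0,0],[0,0,1,0,0,0],[0,0,0.8,0,0,0],[0,0,0.4,0,0,0],[0,0,0.2,0,0,0],[0,0,0,0,0,0]]'
python3 -m inch '[[0,0,0.1,0,0,0],[0,0,0.1,0,0,0],[0,0,0,0,0,0]]'
```

```text
time_s: 48.5
position: [0.4436, 0.3053, 0.0864]
orientation: [0.706, -3.061, 0.0]
contact_force: [-0.3, 0.6, -0.5]
opening: 0.567
gripper_force: 62.5
time_s: 48.8
position: [0.4437, 0.3055, 0.0826]
orientation: [-0.707, 3.061, 0.0]
contact_force: [0.3, -0.1, -2.5]
opening: 0.566
gripper_force: 62.5
```

```bash
python3 -m inch '[[0,0,0.05,0,0,0],[0,0,0.05,0,0,0],[0,0,0,0,0,0]]'
python3 -m inch '[[0,0,0.03,0,0,0],[0,0,0.03,0,0,0],[0,0,0,0,0,0]]'
python3 -m inch '[[0,0,0.02,0,0,0],[0,0,0,0,0,0]]'
```

```text
time_s: 49.1
position: [0.4436, 0.3055, 0.0804]
orientation: [0.707, -3.061, 0.0]
contact_force: [-1.1, 0.2, -1.5]
opening: 0.57
gripper_force: 62.5
time_s: 49.4
position: [0.4437, 0.3055, 0.0793]
orientation: [-0.707, 3.061, 0.0]
contact_force: [0.9, 0.0, -1.8]
opening: 0.569
gripper_force: 62.6
time_s: 49.6
position: [0.4437, 0.3055, 0.0792]
orientation: [-0.707, 3.061, 0.0]
contact_force: [-2.2, -0.8, 5.5]
opening: 0.564
gripper_force: 63.0
```

```bash
python3 -m inch '[[0,0,-0.03,0,0,0],[0,0,0,0,0,0],[0,0,0,0,0,0],[0,0,0,0,0,0],[0,0,0,0,0,0],[0,0,-0.5,0,0,0],[0,0,-1,0,0,0],[0,0,-1,0,0,0],[0,0,-1,0,0,0],[0,0,-1,0,0,0],[0,0,-1,0,0,0],[0,0,-1,0,0,0],[0,0,-1,0,0,0],[0,0,0,0,0,0.09],[0,0,0,0,0,0.09],[0,0,0,0,0,0]]' -1
python3 - <<'E'
from h import *
for n in("top","scene"):
    p=bot.read_camera(n);print(n);pp(p,"tin_a",m=.3);pp(p,"lever_p_tip",m=.1);cv2.imwrite(f"pics/{n}5.png",cv2.resize(p["color"][100:350,100:420],None,fx=2.4,fy=2.4,interpolation=3))
to(.379,-.328,.23); st()
E
```

```text
time_s: 51.2
position: [0.4437, 0.3055, 0.2302]
orientation: [-0.265, 3.13, 0.0]
contact_force: [0.3, 0.6, 0.4]
opening: 1.0
gripper_force: 0.0
top
tin_a 0.9 [0.571 0.267 0.06 ] [197. 216.]
tin_a 0.85 [ 0.342  0.133 -0.004] [250. 299.]
tin_a 0.84 [0.564 0.386 0.059] [154. 219.]
tin_a 0.73 [ 0.34   0.046 -0.001] [281. 299.]
tin_a 0.66 [ 0.39  -0.097 -0.002] [333. 280.]
tin_a 0.63 [ 0.402 -0.006 -0.002] [300. 276.]
tin_a 0.46 [0.446 0.302 0.059] [184. 262.]
tin_a 0.31 [ 0.468 -0.314  0.041] [414. 249.]
lever_p_tip 0.59 [ 0.427 -0.32   0.143] [427. 263.]
scene
tin_a 0.92 [ 0.398 -0.017  0.   ] [240. 188.]
tin_a 0.9 [ 0.342  0.131 -0.003] [269. 150.]
tin_a 0.75 [0.44  0.303 0.064] [336. 129.]
tin_a 0.65 [ 0.339  0.045 -0.001] [245. 164.]
tin_a 0.64 [0.569 0.263 0.059] [356. 165.]
tin_a 0.58 [ 0.387 -0.099 -0.003] [214. 201.]
tin_a 0.57 [0.571 0.385 0.062] [387. 144.]
lever_p_tip 0.57 [ 0.427 -0.32   0.139] [138. 232.]
lever_p_tip 0.5 [0.441 0.304 0.064] [336. 129.]
tool rows total: [ 8.640e+00 -3.064e+01 -2.000e-02]
51.5 [0.4436 0.3055 0.2295] [ 0.271 -3.13   0.   ] [-0.5 -0.3  1.5] 0.9999603686678855 [ 0.45  0.29 -0.02  1.27  0.    0.28]
```

View pics/scene5.png

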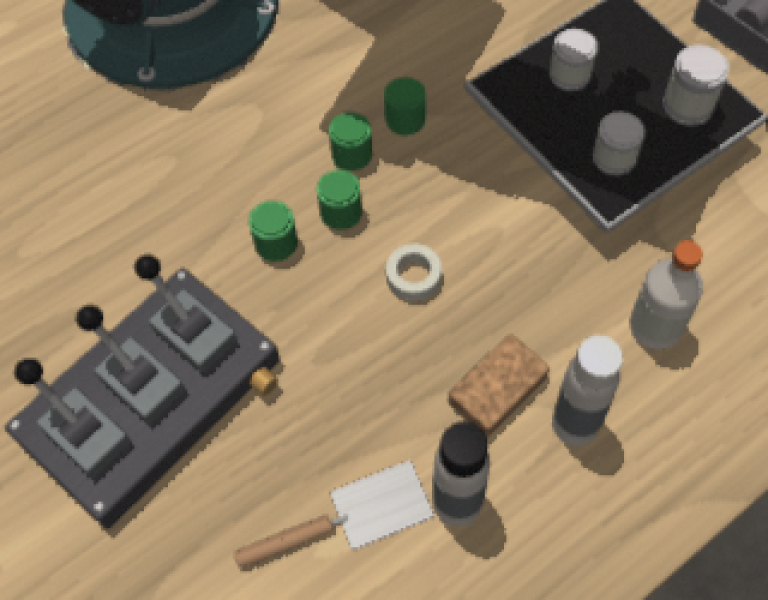

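All three tins stand upright and wholly on the mat, at (573,60), (697,85) and (619,143), and all levers are released. I'll set them in reverse order: middle, right, left.

```bash
python3 -m inch '[[0.27,-0.958,0,0,0,0],[0.27,-0.958,0,0,0,0],[0.27,-0.958,0,0,0,0],[0.27,-0.958,0,0,0,0],[0.27,-0.958,0,0,0,0],[0.27,-0.958,0,0,0,0],[0.27,-0.958,0,0,0,0],[0.27,-0.958,0,0,0,0],[0.27,-0.958,0,0,0,0],[0.27,-0.958,0,0,0,0],[0.27,-0.958,0,0,0,0],[0.27,-0.958,0,0,0,0],[0.27,-0.958,0,0,0,0],[0.27,-0.958,0,0,0,0],[0.27,-0.958,0,0,0,0],[0.27,-0.958,0,0,0,0],[0.27,-0.958,0,0,0,0],[0.27,-0.958,0,0,0,0],[0.27,-0.958,0,0,0,0],[0.27,-0.958,0,0,0,0]]' 1
python3 -m inch '[[0.27,-0.958,0,0,0,0],[0.27,-0.958,0,0,0,0],[0.27,-0.958,0,0,0,0],[0.27,-0.958,0,0,0,0],[0.27,-0.958,0,0,0,0],[0.27,-0.958,0,0,0,0],[0.27,-0.958,0,0,0,0],[0.27,-0.958,0,0,0,0],[0.27,-0.958,0,0,0,0],[0.27,-0.958,0,0,0,0],[0.27,-0.958,0,0,0,0],[0.27,-0.958,0,0,0,0],[0,0,0,0,0,0],[0,0,0,0,0,0]]'
python3 - <<'E'
from h import *
to(.379,-.328,.123); st()
E
```

```text
time_s: 53.5
position: [0.4023, -0.0913, 0.2296]
orientation: [-0.271, 3.13, -0.0]
contact_force: [0.7, 0.1, -0.2]
opening: 0.001
gripper_force: 0.0
time_s: 54.9
position: [0.3776, -0.3282, 0.2293]
orientation: [0.268, -3.13, -0.001]
contact_force: [0.5, -0.1, -0.6]
opening: 0.0
gripper_force: 0.0
tool rows total: [-0.07 -0.    5.32]
54.9 [ 0.3776 -0.3282  0.2293] [ 2.68e-01 -3.13e+00 -1.00e-03] [ 0.5 -0.1 -0.6] 0.00029353510984300854 [-0.88  0.22 -0.11  1.24  0.   -1.05]
```

```bash
python3 -m inch '[[0,0,1,0,0,0],[0,0,1,0,0,0],[0,0,1,0,0,0],[0,0,1,0,0,0],[0,0,1,0,0,0],[0,0,0.3,0,0,0],[-0.5,0,0,0,0,0],[-0.5,0,0,0,0,0],[-0.3,0,0,0,0,0],[-0.2,0,0,0,0,0],[-0.2,0,0,0,0,0],[-0.2,0,0,0,0,0],[0,0,0,0,0,0]]'
python3 -m inch '[[-0.2,0,0,0,0,0],[-0.2,0,0,0,0,0],[-0.1,0,0,0,0,0],[0,0,0,0,0,0]]'
python3 -m inch '[[-0.15,0,0,0,0,0],[-0.15,0,0,0,0,0],[0,0,0,0,0,0]]'
```

```text
time_s: 56.2
position: [0.4158, -0.3216, 0.1237]
orientation: [-0.269, 3.13, -0.0]
contact_force: [0.3, -0.2, 0.1]
opening: -0.002
gripper_force: 0.1
time_s: 56.6
position: [0.4254, -0.3198, 0.1234]
orientation: [-0.269, 3.13, 0.0]
contact_force: [-0.6, 0.1, -0.6]
opening: -0.001
gripper_force: 0.2
time_s: 56.9
position: [0.4314, -0.3188, 0.1235]
orientation: [-0.269, 3.13, 0.0]
contact_force: [0.1, -0.0, 1.3]
opening: 0.0
gripper_force: 0.3
```

```bash
python3 -m inch '[[-0.4,0,0,0,0,0],[-0.4,0,0,0,0,0],[-0.4,0,0,0,0,0],[-0.4,0,0,0,0,0],[-0.4,0,0,0,0,0],[-0.3,0,0,0,0,0],[-0.2,0,0,0,0,0],[-0.1,0,0,0,0,0],[0,0,0,0,0,0]]'
python3 -m inch '[[-0.1,0,0,0,0,0],[-0.1,0,0,0,0,0],[0,0,0,0,0,0]]'
```

```text
time_s: 57.8
position: [0.4825, -0.31, 0.1235]
orientation: [-0.269, 3.13, 0.0]
contact_force: [-1.0, 0.0, 0.1]
opening: 0.003
gripper_force: 0.3
time_s: 58.1
position: [0.4863, -0.3094, 0.1235]
orientation: [-0.268, 3.13, -0.0]
contact_force: [-2.3, -0.2, 0.5]
opening: -0.001
gripper_force: 0.9
```

```bash
python3 -m inch '[[-0.08,0,0,0,0,0],[-0.08,0,0,0,0,0],[0,0,0,0,0,0]]'
python3 -m inch '[[-0.06,0,0,0,0,0],[-0.06,0,0,0,0,0],[0,0,0,0,0,0]]'
```

```text
time_s: 58.4
position: [0.4877, -0.3091, 0.1234]
orientation: [0.267, -3.127, 0.001]
contact_force: [-13.9, -3.8, 4.5]
opening: -0.001
gripper_force: 7.1
time_s: 58.7
position: [0.488, -0.309, 0.1233]
orientation: [0.265, -3.123, 0.002]
contact_force: [-28.4, -8.1, 10.6]
opening: 0.004
gripper_force: 14.5
```

```bash
python3 -m inch '[[0.4,0,0,0,0,0],[0.2,0,-1,0,0,0],[0,0,-1,0,0,0],[0,0,-1,0,0,0],[0.8,-0.6,-0.3,0,0,0],[0.8,-0.6,0,0,0,0],[0.8,-0.6,0,0,0,0],[0.8,-0.6,0,0,0,0],[0.9,-0.7,0,0,0,0],[0.9,-0.7,0,0,0,0],[0,0,0,0,0,0],[0,0,0,0,0,0],[0,0,1,0,0,0],[0,0,1,0,0,0],[0,0,1,0,0,0],[0,0,0.3,0,0,0],[0,0,0,0,0,0]]'
python3 -m inch '[[-0.5,0,0,0,0,0],[-0.4,0,0,0,0,0],[-0.2,0,0,0,0,0],[-0.2,0,0,0,0,0],[-0.2,0,0,0,0,0],[-0.2,0,0,0,0,0],[0,0,0,0,0,0]]'
python3 -m inch '[[-0.2,0,0,0,0,0],[-0.2,0,0,0,0,0],[-0.1,0,0,0,0,0],[0,0,0,0,0,0]]'
python3 -m inch '[[-0.15,0,0,0,0,0],[-0.15,0,0,0,0,0],[0,0,0,0,0,0]]'
```

```text
time_s: 60.4
position: [0.3945, -0.4016, 0.1232]
orientation: [0.27, -3.13, -0.002]
contact_force: [-0.2, 0.1, 0.4]
opening: -0.003
gripper_force: 0.0
time_s: 61.1
position: [0.4282, -0.3966, 0.1237]
orientation: [-0.269, 3.13, -0.001]
contact_force: [-1.0, 0.8, 0.6]
opening: 0.005
gripper_force: 0.3
time_s: 61.5
position: [0.438, -0.3948, 0.1234]
orientation: [-0.269, 3.13, 0.0]
contact_force: [-1.1, -0.5, 0.1]
opening: 0.002
gripper_force: 0.2
time_s: 61.8
position: [0.4439, -0.3937, 0.1234]
orientation: [-0.269, 3.13, 0.0]
contact_force: [-0.8, 0.0, 1.0]
opening: -0.001
gripper_force: 0.3
```

```bash
python3 -m inch '[[-0.4,0,0,0,0,0],[-0.4,0,0,0,0,0],[-0.4,0,0,0,0,0],[-0.4,0,0,0,0,0],[-0.4,0,0,0,0,0],[-0.3,0,0,0,0,0],[-0.2,0,0,0,0,0],[-0.2,0,0,0,0,0],[0,0,0,0,0,0]]'
python3 -m inch '[[-0.1,0,0,0,0,0],[-0.1,0,0,0,0,0],[0,0,0,0,0,0]]'
python3 -m inch '[[-0.07,0,0,0,0,0],[-0.07,0,0,0,0,0],[0,0,0,0,0,0]]'
```

```text
time_s: 62.7
position: [0.4972, -0.3846, 0.1235]
orientation: [-0.269, 3.13, -0.0]
contact_force: [-0.2, 0.5, -0.2]
opening: -0.002
gripper_force: 0.2
time_s: 63.0
position: [0.5008, -0.3841, 0.1235]
orientation: [-0.268, 3.13, -0.0]
contact_force: [-1.8, 0.3, -0.4]
opening: 0.0
gripper_force: 0.8
time_s: 63.3
position: [0.5022, -0.3837, 0.1234]
orientation: [0.267, -3.128, 0.001]
contact_force: [-11.2, -2.9, 3.3]
opening: 0.002
gripper_force: 5.4
```

```bash
python3 -m inch '[[-0.07,0,0,0,0,0],[0,0,0,0,0,0],[0.4,0,0,0,0,0],[0.2,0,-1,0,0,0],[0,0,-1,0,0,0],[0,0,-1,0,0,0],[0.6,0.9,-0.3,0,0,0],[0.6,0.9,0,0,0,0],[0.6,0.9,0,0,0,0],[0.6,0.9,0,0,0,0],[0.6,0.9,0,0,0,0],[0.6,0.9,0,0,0,0],[0.7,0.9,0,0,0,0],[0.7,1,0,0,0,0],[0.1,0.2,0,0,0,0],[0,0,0,0,0,0],[0,0,1,0,0,0],[0,0,1,0,0,0],[0,0,1,0,0,0],[0,0,0.3,0,0,0]]'
python3 -m inch '[[0,0,0,0,0,0],[-0.5,0,0,0,0,0],[-0.4,0,0,0,0,0],[-0.2,0,0,0,0,0],[-0.2,0,0,0,0,0],[-0.2,0,0,0,0,0],[-0.2,0,0,0,0,0],[0,0,0,0,0,0]]'
python3 -m inch '[[-0.2,0,0,0,0,0],[-0.2,0,0,0,0,0],[-0.1,0,0,0,0,0],[0,0,0,0,0,0]]'
python3 -m inch '[[-0.15,0,0,0,0,0],[-0.15,0,0,0,0,0],[0,0,0,0,0,0]]'
```

```text
time_s: 65.3
position: [0.3671, -0.255, 0.122]
orientation: [0.268, -3.129, -0.002]
contact_force: [-0.0, -0.1, 0.2]
opening: 0.003
gripper_force: 0.0
time_s: 66.1
position: [0.401, -0.249, 0.1237]
orientation: [-0.269, 3.13, -0.0]
contact_force: [-1.0, 0.4, -0.0]
opening: 0.001
gripper_force: 0.1
time_s: 66.5
position: [0.4107, -0.2473, 0.1234]
orientation: [-0.269, 3.13, 0.0]
contact_force: [-0.4, -0.3, 0.0]
opening: 0.004
gripper_force: 0.1
time_s: 66.8
position: [0.4166, -0.2463, 0.1234]
orientation: [-0.269, 3.13, 0.0]
contact_force: [-0.1, -0.4, 0.4]
opening: 0.0
gripper_force: 0.2
```

```bash
python3 -m inch '[[-0.4,0,0,0,0,0],[-0.4,0,0,0,0,0],[-0.4,0,0,0,0,0],[-0.4,0,0,0,0,0],[-0.4,0,0,0,0,0],[-0.3,0,0,0,0,0],[-0.2,0,0,0,0,0],[-0.2,0,0,0,0,0],[0,0,0,0,0,0]]'
python3 -m inch '[[-0.1,0,0,0,0,0],[-0.1,0,0,0,0,0],[0,0,0,0,0,0]]'
python3 -m inch '[[-0.07,0,0,0,0,0],[-0.07,0,0,0,0,0],[-0.04,0,0,0,0,0],[0,0,0,0,0,0]]'
```

```text
time_s: 67.7
position: [0.4699, -0.2371, 0.1235]
orientation: [-0.269, 3.13, -0.0]
contact_force: [0.6, -0.5, 0.1]
opening: 0.001
gripper_force: 0.2
time_s: 68.0
position: [0.4732, -0.2365, 0.1235]
orientation: [0.268, -3.13, 0.0]
contact_force: [-4.5, -0.8, 0.7]
opening: -0.003
gripper_force: 1.9
time_s: 68.4
position: [0.4737, -0.2363, 0.1233]
orientation: [0.266, -3.124, 0.002]
contact_force: [-25.7, -7.6, 10.5]
opening: 0.006
gripper_force: 13.0
```

Now I'll retreat upward and to the left, then check.

```bash
python3 -m inch '[[0.5,0,0,0,0,0],[0.2,0,-1,0,0,0],[0,0,-1,0,0,0],[0,0,-1,0,0,0],[0,0,-1,0,0,0],[0,0,-1,0,0,0],[0,1,0,0,0,0],[0,1,0,0,0,0],[0,1,0,0,0,0],[0,1,0,0,0,0],[0,1,0,0,0,0],[0,1,0,0,0,0],[0,1,0,0,0,0],[0,1,0,0,0,0],[0,1,0,0,0,0],[0,1,0,0,0,0],[0,0,0,0,0,0],[0,0,0,0,0,0],[0,0,0,0,0,0],[0,0,0,0,0,0]]'
python3 - <<'E'
from h import *
for n in("top","scene"):
    p=bot.read_camera(n);pp(p,"lever_p_tip",m=.1);pp(p,"tin_a",m=.3);cv2.imwrite(f"pics/{n}6.png",cv2.resize(p["color"][100:350,100:420],None,fx=2.4,fy=2.4,interpolation=3))
E
```

```text
time_s: 70.4
position: [0.429, -0.0415, 0.2233]
orientation: [0.267, -3.13, -0.0]
contact_force: [0.0, -1.0, -0.7]
opening: -0.001
gripper_force: 0.0
lever_p_tip 0.53 [ 0.511 -0.303  0.141] [418. 229.]
lever_p_tip 0.47 [ 0.469 -0.312  0.04 ] [412. 248.]
lever_p_tip 0.22 [0.503 0.328 0.06 ] [175. 241.]
tin_a 0.85 [0.571 0.266 0.062] [198. 215.]
tin_a 0.77 [0.341 0.129 0.001] [251. 300.]
tin_a 0.72 [0.446 0.304 0.06 ] [184. 263.]
tin_a 0.35 [ 0.34   0.046 -0.003] [282. 299.]
lever_p_tip 0.47 [ 0.511 -0.304  0.136] [163. 255.]
tin_a 0.94 [ 0.34   0.129 -0.001] [268. 150.]
tin_a 0.92 [ 0.398 -0.013  0.001] [241. 187.]
tin_a 0.89 [ 0.388 -0.095 -0.001] [215. 200.]
tin_a 0.76 [0.446 0.302 0.064] [337. 130.]
tin_a 0.75 [0.569 0.263 0.061] [356. 165.]
tin_a 0.69 [0.572 0.384 0.06 ] [387. 144.]
tin_a 0.61 [0.341 0.048 0.   ] [246. 163.]
```

View pics/scene6.png

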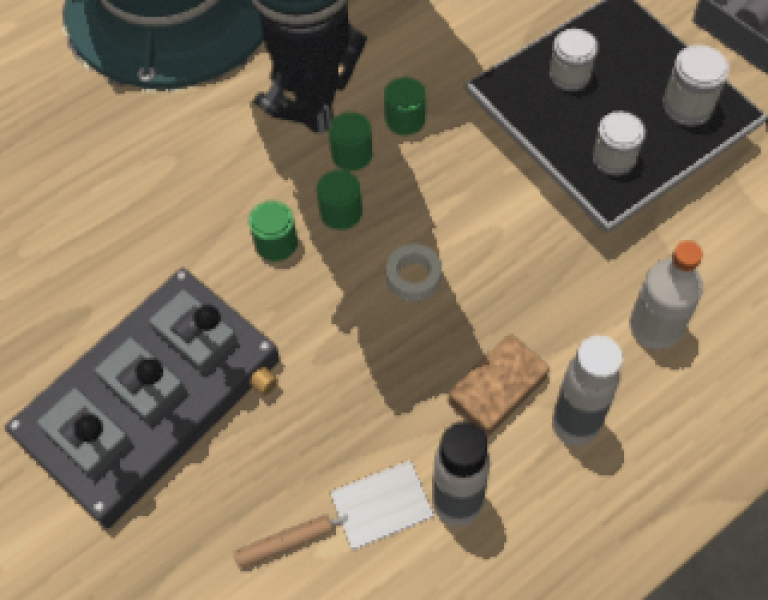

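All three levers are set, with balls at (207,317), (148,371) and (88,428). The three tins stand on the mat and nothing else has moved.

```bash
python3 -c "
from station import bot
print(bot.finish_job())"
```

```text
the job is handed in; nothing more can be done
None
```

The job is handed in at about 70 s: I released the levers left, right, middle, stood all three steel tins upright on the mat, then set the levers middle, right, left. The middle lever was blocked when I first tried it; I pressed it to about 40 N before backing off.

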